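# Test the cup sensor of a drinks machine's cup stand

## Robot

A 7-joint arm with a two-finger parallel gripper is mounted at the origin on the work surface. World frame = base frame: x ahead of the robot, y to its left, z up, the work surface at z = 0. Lengths are in mm, angles in rad, forces in N, time in s.
With the tool pointing down it reaches from about 400 to 875 mm from the base axis. Payload 19.3 kg.
Tool frame: the origin (TCP) lies at the very end of the fingers, on their centre line; the grasp point (between the pads) lies 19 mm behind it (grip_point_offset is the z of the grasp point in the tool frame, in mm); z points along the fingers, y is the line along which they close (so a half turn about z gives the same grasp; the last joint's range is limited). The gripper opens to 85 mm and grips with 20 to 120 N. Pads are 22 mm wide; open, the fingers measure 114 mm over their backs; the gripper's body (76 mm by 85 mm) begins 54 mm behind the grasp point. The pads swing forward as they close: fully open they stand 13 mm farther back than shut.
Start: joints at [-1.203, 0.521, -0.036, 1.599, 0.021, 1.021, -0.113], TCP at [264.984, 566.037, 201.891] pointing down, gripper open.
Joint ranges: [-2.91, 2.91], [-0.3, 2.13], [-1.5, 1.42], [0.17, 2.43], [-1.26, 4.41], [0.16, 1.93], [-2.52, 2.52]. Speed limits (rad/s): [1.89, 1.89, 2.39, 2.39, 3.01, 3.01, 3.01].

## Interface

Orientations are given as a 3x3 rotation matrix whose columns are the frame's x, y, z axes.
In Python, from workcell import movep, movel, goto_joints, open_gripper, clamp, wait, inverse_kinematics, read_state, camera, PlanningError, finish_job, grip_point_offset gives the robot as it stands. Calls block until the motion is done:
- movep(position, orientation): joint-space move of the TCP to a pose.
- movel(position, frame=None, max_speed=150, guard=None): straight line of the TCP; frame=None keeps the orientation; max_speed is the mean speed in mm/s. With guard (N) it stops when the force on the tool has changed by that much, and returns True; else False.
- goto_joints(angles): joint-space move.
- open_gripper() and clamp(): open the fingers fully, or close them until they stop; the grip force is fixed at half the most.
- wait(seconds).
- inverse_kinematics(position, orientation): joint angles nearest the present ones, or None.
- read_state(): the state.
- camera(name): name is "scene" or "top"; returns a dict with "image" (420x560x3 uint8, blue, green, red), "range_z" (420x560 float32, mm along the optical axis (not along the pixel's ray), 0 where there is no reading), "fx", "fy", "cx", "cy" (pixels), "cam_to_world" (4x4, takes a point from camera to world coordinates). Camera axes: x right, y up, looking along -z (the intrinsics and any distortion apply to the point x, -y, -z); pixel columns grow to the right and rows downward; lengths in mm; the calibration is good to about 2 mm. A picture is of the moment at which its call begins.
A pose or a line that the arm cannot do raises PlanningError and nothing moves.
- finish_job(): hands the job in; it is judged then, once.
The state is a dict: "time": time; "qpos": joint angles; "qvel": joint speeds; "joint_efforts": joint torques, N m; "eef_pos": TCP position; "tool_rot": TCP orientation; "ft_force": force on the tool from outside, world axes, zero at the start; "torque": the same for the moment, N m; "finger_gap": finger opening in mm; "gripper_force": force on a finger pad.
Only numpy, scipy, OpenCV 4.12 (cv2) and the standard library are available. Lean on these libraries where they do the work, as an engineer would, in place of code of your own. Each camera call takes 0.05 s, during which the arm holds its last target. There are 200 camera calls.

## Task

Test the cup sensor of the wide grating on the pulled-out cup stand. Push the steel beaker that blinds it sideways onto the plain deck between the two gratings and leave it standing there (slide it, never pick it up); then press the large service button on the control box all the way; then point at the sensor eye in the middle of the wide grating with the fingertips about 2 cm above it, stay there for a good three seconds without touching the stand, and draw the hand well away (10 cm or more) from it. Touch neither sensor eye, leave the small rinse button unpressed, and do not disturb the other things.

Things in the scene. Friction and masses are not known exactly. Their poses are not given: they have to be found in the camera images.
- stand: cup stand: fixed black deck, 280 (x) by 540 (y) by 50 mm high. Origin: centre of its underside; x away from the robot, y along its length, z up. Two round gratings lie level in its top, centres at x = -35, y = +125 and -125 mm; which is the wide one varies. On its far side a galvanised control box, 62 by 240 by 35 mm high, centred at x = +105, y = 0, with a 6 mm high key switch at its middle
- eye_wide: sensor eye of the WIDE grating: a round metal bezel of 25 mm diameter with a dark glass window, level with the deck, at the centre of the round grating of 110 mm diameter. Origin: centre of the window, at the height of the deck's top (50 mm above the bench); z up. At the start the beaker stands over it
- eye_narrow: sensor eye of the NARROW grating, the same bezel and window, at the centre of the round grating of 74 mm diameter, 250 mm from the wide one along the deck. Origin: centre of the window at the deck's top. Not to be touched
- beaker: straight-walled open steel beaker, 66 mm outer diameter, 70 mm tall, wall 2.5 mm, 0.11 to 0.23 kg, loose, standing upright over the eye of the wide grating, its centre up to 12 mm off the eye. Origin: centre of its underside, z up. It slides on the deck without catching on the gratings or the eyes and does not tip when pushed with upright fingers. It may be pushed but not lifted
- service_top (a point): top centre of the large round service button (32 mm diameter, grey, in a black collar) on the control box, 65 mm to one side of the key switch (which side varies). Pressed straight down
- service (a joint): travel of the service button, 0 = up, 0.006 m = fully down; a spring of 5 N at full travel brings it back up
- rinse_top (a point): top centre of the small round rinse button (18 mm diameter, grey, in a black collar) on the control box, 65 mm to the other side of the key switch
- rinse (a joint): travel of the rinse button, 0 = up, 0.006 m = fully down; it must stay up
- paper_cup: small white paper cup, 58 mm across its rim, 44 mm across its foot, 62 mm tall, standing in a far corner of the deck beside the control box. Origin: centre of its underside. Bystander
- sugar_jar: small white jar with a steel cap, 48 mm diameter, 75 mm tall, in the other far corner of the deck. Origin: centre of its underside. Bystander
- lens_brush: cleaning brush, 160 mm long, lying along the deck's near edge. Origin: centre of its underside, its own x along its length. Bystander
- screwdriver: screwdriver, 200 mm long, lying on the bench to the robot's right of the stand. Origin: centre of its underside. Bystander
- cup_stack: stack of paper cups standing mouth down on the bench to the robot's left, 81 mm diameter, 150 mm tall. Origin: centre of its underside. Bystander
There are look-alikes about, which are no part of the job. Leave any green or yellow look-alike of the beaker alone.

How it is judged (in metres and radians):
On the way, in this order (a step that is already met when the one before it is completed fails the run):
1. the beaker has been slid off the wide grating and stands on the deck between the gratings, clear of the narrow one (horizontal distance between beaker and eye_wide above 0.085 m and horizontal distance between beaker and eye_narrow between 0.066 and 0.185 m and angle between beaker's own z axis and vertical below 0.1 rad and linear speed of beaker below 0.03 m/s), for 0.2 s.
2. the service button is pressed down (4 of its 6 mm or more) (value of joint service above 0.004 m), for 0.05 s.
3. the fingertips dwell just above the eye of the wide grating for 2.5 s, touching nothing of the stand (grasp point within 22 mm of the eye's axis and 15 to 68 mm above it) (horizontal distance between the grasp point and eye_wide below 0.022 m and z of the grasp point in the frame of eye_wide between 0.015 and 0.068 m and contact force between the fingers and anything else below 0.2 N), for 2.5 s.
At the end, for the whole second after the job is handed in: the beaker stands at rest and upright on the deck between the gratings (its centre over 85 mm from the wide eye, 66 to 185 mm from the narrow eye), both buttons are up again, and the hand is over 100 mm from the wide eye (distance between the grasp point and eye_wide above 0.1 m and horizontal distance between beaker and eye_wide above 0.085 m and horizontal distance between beaker and eye_narrow between 0.066 and 0.185 m and z of beaker in the frame of stand between 0.045 and 0.055 m and angle between beaker's own z axis and vertical below 0.1 rad and linear speed of beaker below 0.01 m/s and value of joint each of service, rinse below 0.002 m); the robot touches nothing.
It fails at once if the beaker is lifted more than 12 mm off the deck, tipped, or pushed off the deck (z of beaker in the frame of stand above 0.062 m or z of beaker in the frame of stand below 0.04 m or angle between beaker's own z axis and vertical above 0.35 rad).
It fails at once if a sensor eye is touched by the robot (contact force between any of the fingers, the arm and eye_wide above 0.3 N or contact force between any of the fingers, the arm and eye_narrow above 0.3 N).
It fails at once if the rinse button is pressed (value of joint rinse above 0.003 m).
It fails at once if a bystander is moved by more than 20 mm (distance of any of paper_cup, sugar_jar, lens_brush, screwdriver, cup_stack from where it was at the start of the episode above 0.02 m).
It also fails if it takes over 61 s, if anything falls off the work surface, if the arm or the gripper's body presses on something with over 40 N, if the wrist force passes 120 N, or if a joint passes its speed limit or range.

## Working session

There is one attempt and no reset: what is moved stays moved. The work goes in short steps, each a Python script; the robot and the scene stay as the last script left them, time stands still between calls to the robot, and variables do not carry over. Pictures are saved under pics/ and viewed, at most 10 in all, crops included, and the job is handed in when it is done.

```bash
mkdir -p pics && cat > h.py <<'E'
import numpy as np, cv2
from workcell import *
def proj_pts(c, px):
    """pixels (N,2) -> world points by range image"""
    px=np.atleast_2d(px); M=c["cam_to_world"]
    z=np.array([c["range_z"][int(round(v)),int(round(u))] for u,v in px],float)
    p=np.c_[(px[:,0]-c["cx"])/c["fx"]*z, -(px[:,1]-c["cy"])/c["fy"]*z, -z]
    return p@M[:3,:3].T+M[:3,3]
def ray_plane(c, px, h):
    px=np.atleast_2d(px).astype(float); M=c["cam_to_world"]
    d=np.c_[(px[:,0]-c["cx"])/c["fx"], -(px[:,1]-c["cy"])/c["fy"], -np.ones(len(px))]@M[:3,:3].T
    o=M[:3,3]
    return o+d*((h-o[2])/d[:,2])[:,None]
E
python3 - <<'E'
from h import *
for n in("top","scene"):
    c=camera(n); cv2.imwrite(f"pics/{n}0.png",c["image"]); np.savez(f"{n}0.npz",**c)
    print(n,c.keys(),c["fx"],c["cx"],c["cy"],np.round(c["cam_to_world"],3).tolist())
print(read_state(), grip_point_offset)
E
```

```text
top dict_keys(['image', 'range_z', 'fx', 'fy', 'cx', 'cy', 'cam_to_world']) 509.85734956145654 283.19572548671493 212.00387242686006 [[-0.114, 0.972, -0.204, 244.458], [-0.994, -0.112, 0.022, 23.087], [-0.001, 0.205, 0.979, 1406.583], [0.0, 0.0, 0.0, 1.0]]
scene dict_keys(['image', 'range_z', 'fx', 'fy', 'cx', 'cy', 'cam_to_world']) 506.52529695632444 274.9311257323285 201.87069963826468 [[-0.718, -0.384, 0.58, 1378.553], [0.696, -0.372, 0.614, 930.555], [-0.02, 0.845, 0.535, 877.645], [0.0, 0.0, 0.0, 1.0]]
{'time': 0.1, 'qpos': array([-1.20324202,  0.5219479 , -0.03629981,  1.59998604,  0.02116471,
        1.02114857, -0.11278833]), 'qvel': array([-4.47941094e-05, -1.55146604e-03, -5.32295531e-04, -1.83471098e-03,
        1.36578471e-03,  4.71678834e-04, -8.53944144e-04]), 'joint_efforts': array([ 4.22900586e-03, -9.28484559e+01,  1.98397078e+00, -3.70534587e+01,
        1.81229284e-02,  5.34001272e-03, -8.27866688e-05]), 'eef_pos': array([264.82562184, 565.71009475, 201.37513371]), 'tool_rot': array([[-9.05688509e-01,  4.23943576e-01, -4.09799364e-04],
       [ 4.23943769e-01,  9.05687929e-01, -1.02746688e-03],
       [-6.44376483e-05, -1.10429684e-03, -9.99999388e-01]]), 'ft_force': array([-0.58436928, -0.31765914, -0.67249794]), 'torque': array([0.00957341, 0.01476514, 0.01632547]), 'gripper_force': 0.0, 'finger_gap': 85.52973396918492} -18.700000000000003
```

View pics/top0.png

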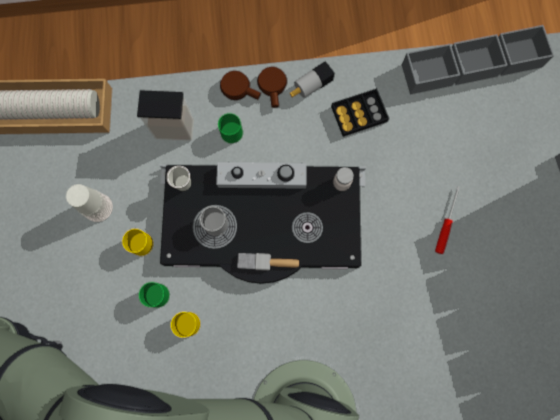

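View pics/scene0.png

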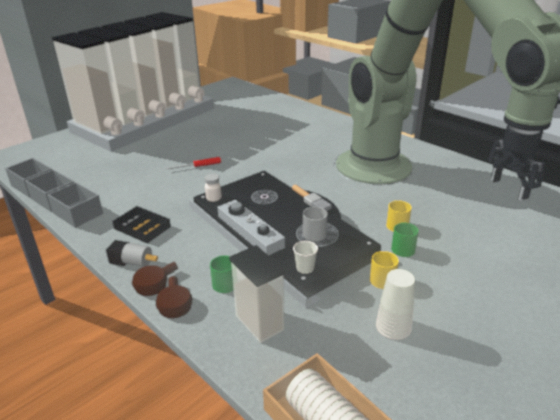

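Top view: beaker at about (212,218) on the wide grating (215,227), narrow eye at (307,228), a small button at (237,173), a large one at (286,173), brush at (268,262). The scene view agrees with this. I'll enlarge the stand and measure it.

```bash
cat > m.py <<'E'
from h import *
from scipy.optimize import least_squares
c=dict(np.load("top0.npz")); s=dict(np.load("scene0.npz"))
def cam_pts(c):
    v,u=np.mgrid[0:420,0:560]; z=c["range_z"].astype(float); M=c["cam_to_world"]
    P=np.stack([(u-c["cx"])/c["fx"]*z,-(v-c["cy"])/c["fy"]*z,-z],-1)@M[:3,:3].T+M[:3,3]
    P[z==0]=np.nan; return P
if __name__=="__main__":
    a=cv2.resize(c["image"][150:285,155:370],None,fx=3.7,fy=3.7,interpolation=cv2.INTER_CUBIC)
    b=cv2.resize(s["image"][165:300,185:385],None,fx=4,fy=4,interpolation=cv2.INTER_CUBIC)
    cv2.imwrite("pics/topc.png",a); cv2.imwrite("pics/scenec.png",b)
    for n,k in(("top",c),("scene",s)):
        P=cam_pts(k); 
        g=cv2.cvtColor(k["image"],cv2.COLOR_BGR2GRAY)
        reg=(P[...,0]>350)&(P[...,0]<850)&(abs(P[...,1])<450)
        d=(g<60)&reg&(abs(P[...,2]-50)<8)
        n_,lab,st,_=cv2.connectedComponentsWithStats(d.astype(np.uint8)); i=1+st[1:,4].argmax()
        Q=P[lab==i]; print(n,"deck z med",np.median(Q[:,2]),"n",len(Q))
        r=cv2.minAreaRect(Q[:,:2].astype(np.float32)); print(r)
        for nm,zl,zh in(("rim z>100",105,140),("box 75-95",78,100)):
            R=P[reg&(P[...,2]>zl)&(P[...,2]<zh)]; print(nm,len(R),R.mean(0) if len(R) else "")
    print("range pts top: narrow eye, svc, key, rinse", proj_pts(c,[[307,228],[286,173],[262,175],[237,173]]).round(0).tolist())
E
python3 m.py
```

```text
top deck z med 49.80323206873436 n 14411
((506.7353515625, 55.7352294921875), (538.7203979492188, 317.7456970214844), 83.01235961914062)
rim z>100 825 [651.03443693 101.47680354 118.6479153 ]
box 75-95 2262 [635.36768549  67.80923536  86.75363038]
scene deck z med 50.368253593836585 n 838
((443.68536376953125, -77.46749877929688), (163.33413696289062, 276.27398681640625), 14.583571434020996)
rim z>100 869 [652.40997975 160.55524179 116.35912289]
box 75-95 1874 [641.31122823 108.31995083  87.70146904]
range pts top: narrow eye, svc, key, rinse [[477.0, -66.0, 45.0], [620.0, -25.0, 108.0], [627.0, 38.0, 88.0], [634.0, 103.0, 108.0]]
```

View pics/topc.png

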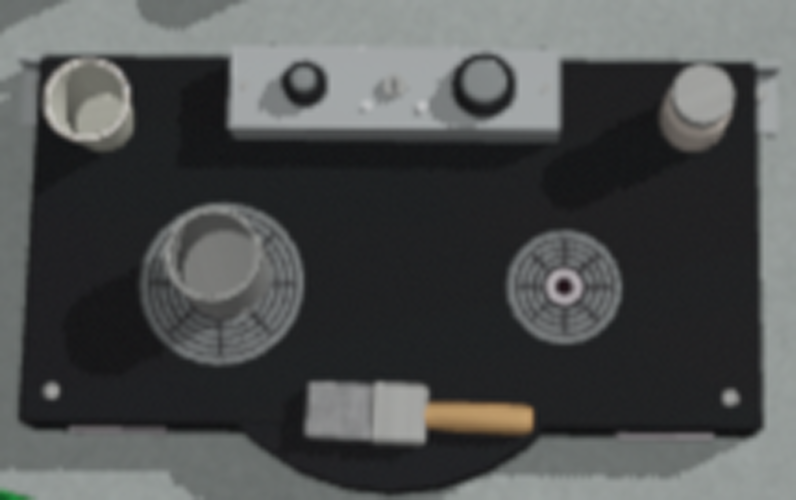

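View pics/scenec.png

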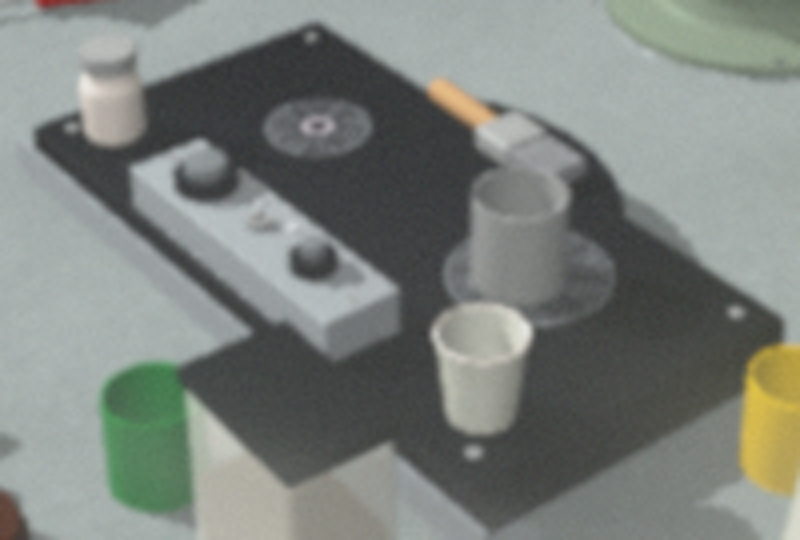

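Enlarged, the top crop gives the wide grating at (222,284), narrow eye at (564,286), beaker rim at (216,255), service button at (485,84), rinse at (304,80) and jar cap at (703,96). In the scene crop the narrow eye is at (318,126), the beaker rim at (521,193), the service top at (207,168) and the wide grating at (530,276). Next I'll cast rays and triangulate.

```bash
python3 - <<'E'
from m import *
T=lambda x,y:(155+(x+.5)/3.7-.5,150+(y+.5)/3.7-.5)
S=lambda x,y:(185+(x+.5)/4-.5,165+(y+.5)/4-.5)
def tri(a,b):
    A=[];rs=[]
    for k,p in((c,a),(s,b)):
        o=k["cam_to_world"][:3,3]; q=ray_plane(k,p,0)[0]; d=(q-o)/np.linalg.norm(q-o); rs.append((o,d))
    Ms=[np.eye(3)-np.outer(d,d) for o,d in rs]
    x=np.linalg.solve(sum(Ms),sum(M@o for M,(o,d) in zip(Ms,rs)))
    return x.round(1),[round(float(np.linalg.norm(M@(x-o))),1) for M,(o,d) in zip(Ms,rs)]
L=dict(narrow=((564,286),(318,126),50),wide=((222,284),(530,276),50),rim=((216,255),(521,193),120),svc=((485,84),(207,165),108),rinse=((304,78),(314,245),108),key=((392,86),(262,213),91),jar=((703,96),(108,50),125),cup=((88,98),(482,325),112),brushL=((306,410),(584,170),55),brushR=((532,418),(435,88),55))
R={}
for n,(t,sc,h) in L.items():
    R[n]=ray_plane(c,T(*t),h)[0]
    print(n,"top@h",R[n].round(1),"scene@h",ray_plane(s,S(*sc),h)[0].round(1),"tri",*tri(T(*t),S(*sc)))
d=R["wide"]-R["narrow"]; print("dist",np.linalg.norm(d),"yaw deg",np.degrees(np.arctan2(-d[0],d[1])))
print("svc-rinse",np.linalg.norm((R["svc"]-R["rinse"])[:2]),"beaker off",R["rim"]-R["wide"])
# heights by range: button tops, rim max
P=cam_pts(c)
for n,(u,v) in(("svc",T(485,84)),("rinse",T(304,80))):
    u,v=int(round(u)),int(round(v)); print(n,P[v-1:v+2,u-1:u+2].reshape(-1,3).mean(0).round(1))
E
```

```text
narrow top@h [479.3 -66.7  50. ] scene@h [480.6 -68.4  50. ] tri [480.  -67.5  50. ] [1.1, 1.1]
wide top@h [509.3 181.3  50. ] scene@h [513.5 182.1  50. ] tri [510.4 180.8  47.6] [1.1, 1.1]
rim top@h [516.5 175.5 120. ] scene@h [520.  177.4 120. ] tri [517.2 175.5 117.7] [0.4, 0.4]
svc top@h [621.3 -24.9 108. ] scene@h [633.6 -16.4 108. ] tri [624.6 -26.   99.3] [1.2, 1.2]
rinse top@h [640.5 103.3 108. ] scene@h [647.8 109.3 108. ] tri [642.3 103.5 102.4] [0.2, 0.2]
key top@h [632.4  41.6  91. ] scene@h [630.5  37.   91. ] tri [632.4  40.8  93.5] [1.0, 1.0]
jar top@h [ 590.1 -175.8  125. ] scene@h [ 597.8 -172.3  125. ] tri [ 592.4 -177.6  120.3] [1.4, 1.4]
cup top@h [642.1 257.3 112. ] scene@h [637.6 251.4 112. ] tri [641.3 255.9 116.3] [0.8, 0.8]
brushL top@h [409.8 128.7  55. ] scene@h [390.8 125.6  55. ] tri [405.7 131.7  65. ] [4.7, 4.7]
brushR top@h [385.6 -31.7  55. ] scene@h [381.8 -37.5  55. ] tri [385.9 -32.3  58.7] [0.9, 0.9]
dist 249.8399961668157 yaw deg -6.889182679171921
svc-rinse 129.60269123769325 beaker off [ 7.22033918 -5.78825727 70.        ]
svc [622.4 -25.7 107. ]
rinse [640.3 103.  105.8]
```

```bash
cat >> h.py <<'E'
ys=np.array([.12,.993,0]); ys/=np.linalg.norm(ys); xs=np.array([ys[1],-ys[0],0])
Rt=np.c_[-xs,ys,[0,0,-1]]
W=np.array([510.,181,50]); N=np.array([480.,-67.5,50]); SVC=np.array([623.5,-25,107])
B=np.array([517.,175.5,50])
E
python3 - <<'E'
from h import *
clamp()
p=B+75*ys
movep([*p[:2],190],Rt)
print("hit",movel([*p[:2],67],guard=6,max_speed=120), read_state()["eef_pos"].round(1), read_state()["finger_gap"])
c=camera("scene"); cv2.imwrite("pics/s1.png",cv2.resize(c["image"][110:320,180:460],None,fx=2.8,fy=2.8,interpolation=cv2.INTER_CUBIC))
print(read_state()["time"])
E
```

```text
hit False [526.4 250.2  67.7] 0.07884707640174267
3.6083
```

View pics/s1.png

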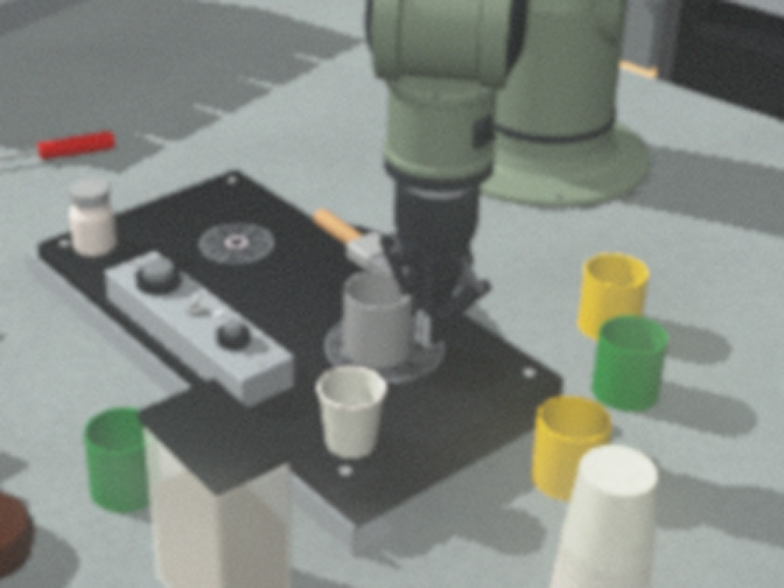

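The knuckles of the closed fingers bulge towards the beaker's rim. I'll lift and turn the tool 90°, so that the flat sides of both fingers push and the knuckles stay clear.

```bash
cat >> h.py <<'E'
Ra=np.c_[ys,xs,[0,0,-1]]   # tool y across the push
if np.linalg.det(Ra)<0: Ra[:,0]*=-1
Rb=Ra*np.array([-1,-1,1])
E
python3 - <<'E'
from h import *
p=B+75*ys
movel([*p[:2],170])
q=read_state()["qpos"]; best=[]
for R in(Ra,Rb):
    j=inverse_kinematics([*p[:2],170],R)
    if j is not None: best.append((abs(j[6]),R.tolist(),j))
best.sort(key=lambda t:t[0]); R=np.array(best[0][1]); np.save("R.npy",R); print([b[2].round(2) for b in best])
movep([*p[:2],170],R); movel([*p[:2],70],max_speed=120)
f0=read_state()["ft_force"]
e=p-60*ys
print("hit",movel([*e[:2],70],max_speed=50,guard=15),read_state()["ft_force"]-f0)
c=camera("scene"); cv2.imwrite("pics/s2.png",cv2.resize(c["image"][110:320,180:460],None,fx=2.8,fy=2.8,interpolation=cv2.INTER_CUBIC))
print(read_state()["time"],read_state()["eef_pos"])
E
```

```text
[array([-0.8 ,  0.52,  0.36,  1.76, -0.22,  0.9 , -0.46]), array([-0.25,  0.52, -0.42,  1.73,  0.25,  0.95,  2.26])]
hit False [ 0.90898917 -0.41342378 -0.23033674]
8.1 [518.76365079 190.56329683  69.92558075]
```

View pics/s2.png

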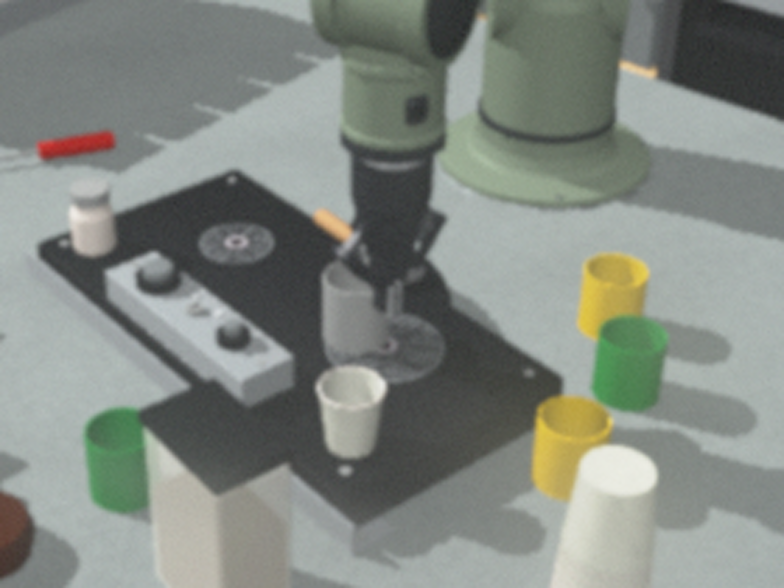

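The beaker slides upright, off the eye, with the fingers beside it. I'll push on to the middle, back off, lift and check.

```bash
python3 - <<'E'
from h import *
R=np.load("R.npy")
e=B-69*ys; movel([*e[:2],70],max_speed=50)
e=e+25*ys; movel([*e[:2],70],max_speed=80); movel([*e[:2],190])
movep([*SVC[:2],170],R)
c=camera("top"); s=camera("scene")
cv2.imwrite("pics/t3.png",np.hstack([cv2.resize(k["image"][a:a+200,b:b+200],(400,400),interpolation=cv2.INTER_CUBIC) for k,a,b in((c,120,165),(s,110,190))]))
np.savez("t3.npz",**c);print(read_state()["time"],read_state()["eef_pos"])
E
```

```text
12.2417 [623.18073266 -23.81163323 169.70717183]
```

View pics/t3.png

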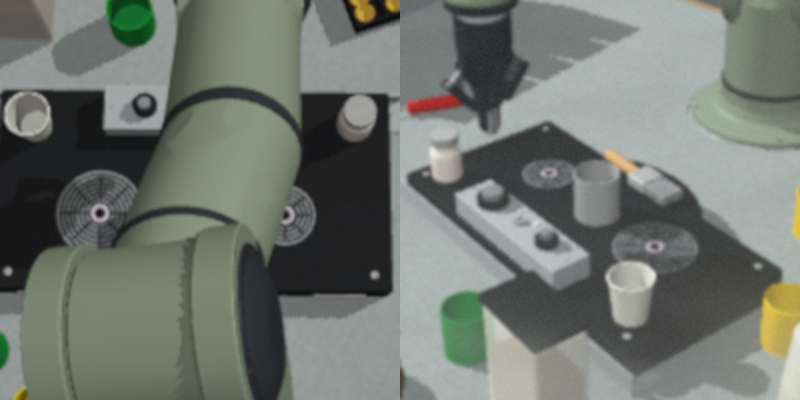

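The beaker stands upright on the plain deck between the gratings (scene half: rim at (597,173)), and both eyes are free, the wide one at (99,213) in the top half and (655,246) in the scene half. Next I'll check the distances and press the service button.

```bash
python3 - <<'E'
from h import *
s=camera("scene"); c=dict(np.load("t3.npz"))
rim=ray_plane(s,(190+197/2-.25,110+173/2-.25),120)[0]; we=ray_plane(s,(190+255/2-.25,110+246/2-.25),50)[0]; wt=ray_plane(c,(165+99/2-.25,120+213/2-.25),50)[0]
d=lambda a,b:np.linalg.norm((a-b)[:2]).round(1)
print("beaker",rim.round(1),"to wide",d(rim,W),"to narrow",d(rim,N),"eye scene",we.round(1),"top",wt.round(1))
assert d(rim,W)>95 and 76<d(rim,N)<175
movel([*SVC[:2],118],max_speed=100)
z=read_state()["ft_force"]
print("early?",d(read_state()["eef_pos"],SVC))
h=movel([*SVC[:2],94],max_speed=20,guard=14); st=read_state()
print("hit",h,st["eef_pos"].round(1),(st["ft_force"]-z).round(1),st["time"])
wait(.2); st=read_state(); print(st["eef_pos"].round(1),(st["ft_force"]-z).round(1))
k=camera("scene"); cv2.imwrite("pics/p.png",cv2.resize(k["image"][150:270,200:360],None,fx=4,fy=4,interpolation=cv2.INTER_CUBIC))
E
```

```text
beaker [509.2  65.9 120. ] to wide 115.1 to narrow 136.6 eye scene [510.2 179.5  50. ] top [509.8 182.3  50. ]
early? 0.2
hit False [623.6 -25.   94.1] [ 0.1 -0.4 -0.3] 14.3083
[623.5 -25.   94.1] [-0.8  0.6  0.4]
```

View pics/p.png

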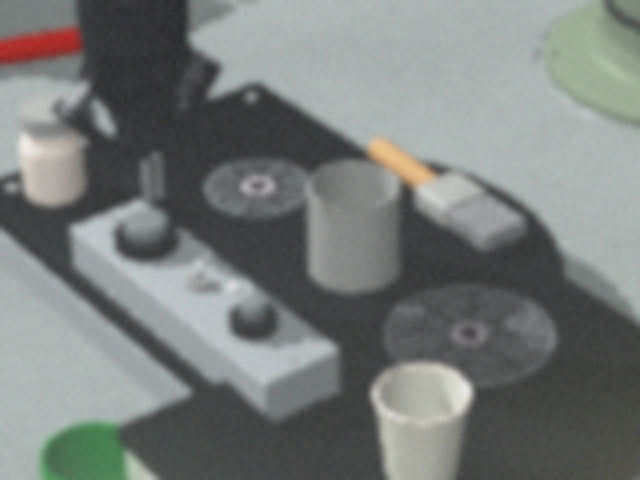

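The closed fingertips are above and behind the button at crop (152,200), with no contact yet at z=94. So the button is lower than I assumed, or a little off. I'll check the tip and the button top numerically.

```bash
python3 - <<'E'
from h import *
from m import cam_pts
s=dict(np.load("scene0.npz")); c=dict(np.load("top0.npz"))
def proj(k,p):
    M=k["cam_to_world"]; q=M[:3,:3].T@(np.array(p)-M[:3,3]); return np.array([k["cx"]+k["fx"]*q[0]/-q[2], k["cy"]-k["fy"]*q[1]/-q[2]])
cr=lambda p:((p+.5-[200,150])*4-.5).round(0)
print("tcp in crop",cr(proj(s,[623.5,-25,94])))
tc=(155+(485.5)/3.7-.5,150+(84.5)/3.7-.5)
for h in(92,96,100,104,108):
    p=ray_plane(c,tc,h)[0]; print(h,p.round(1),cr(proj(s,p)))
P=cam_pts(s); Q=cam_pts(c)
for y in range(196,214,2): print(y,P[y,236].round(0),P[y,238].round(0))
for y in range(166,182,2): print(y,Q[y,284].round(0),Q[y,286].round(0),Q[y,288].round(0))
E
```

```text
tcp in crop [151. 231.]
92 [625.9 -25.4  92. ] [148. 235.]
96 [624.8 -25.3  96. ] [149. 230.]
100 [623.6 -25.2 100. ] [150. 224.]
104 [622.4 -25.  104. ] [152. 219.]
108 [621.3 -24.9 108. ] [153. 214.]
196 [ 542. -131.   51.] [ 536. -129.   49.]
198 [ 550. -122.   51.] [ 544. -119.   49.]
200 [ 555. -116.   48.] [ 553. -108.   51.]
202 [620. -35. 106.] [617. -29. 108.]
204 [627. -26. 107.] [625. -20. 109.]
206 [633. -20. 106.] [629. -16. 106.]
208 [639. -12. 105.] [631. -13. 101.]
210 [639. -12.  99.] [634.  -9.  98.]
212 [643.  -8.  96.] [639.  -5.  95.]
166 [643. -23.  96.] [640. -28. 102.] [642. -33.  95.]
168 [634. -22. 107.] [634. -27. 104.] [632. -32. 109.]
170 [629. -21. 107.] [628. -26. 105.] [627. -32. 107.]
172 [622. -20. 111.] [623. -26. 106.] [620. -31. 114.]
174 [620. -20. 100.] [618. -25. 105.] [616. -30. 110.]
176 [611. -19. 111.] [611. -24. 108.] [611. -30. 108.]
178 [610. -19.  96.] [609. -24.  97.] [609. -30.  94.]
180 [605. -18.  93.] [605. -24.  92.] [602. -29. 100.]
```

```bash
python3 - <<'E'
from h import *
from m import cam_pts
s=camera("scene"); P=cam_pts(s)
for v in range(186,210,2): print(v,[P[v,u].round(0).tolist() for u in(235,237,239)])
M=s["cam_to_world"]
def proj(p):
    q=M[:3,:3].T@(np.array(p)-M[:3,3]); return (s["cx"]+s["fx"]*q[0]/-q[2], s["cy"]-s["fy"]*q[1]/-q[2])
u,v=proj([518.8,190.6,69.9]); print("s2 tcp in pic",(u-180)*2.8,(v-110)*2.8)
st=read_state(); print(st["finger_gap"],st["qpos"].round(3),st["eef_pos"],st["tool_rot"].round(3).tolist())
E
```

```text
186 [[634.0, -16.0, 173.0], [623.0, -21.0, 167.0], [623.0, -12.0, 170.0]]
188 [[634.0, -16.0, 167.0], [624.0, -20.0, 161.0], [624.0, -11.0, 165.0]]
190 [[632.0, -19.0, 158.0], [629.0, -15.0, 159.0], [621.0, -15.0, 155.0]]
192 [[631.0, -21.0, 150.0], [627.0, -18.0, 150.0], [625.0, -11.0, 152.0]]
194 [[630.0, -23.0, 143.0], [627.0, -18.0, 143.0], [621.0, -17.0, 141.0]]
196 [[631.0, -23.0, 137.0], [628.0, -17.0, 138.0], [623.0, -15.0, 137.0]]
198 [[635.0, -18.0, 134.0], [629.0, -17.0, 132.0], [621.0, -18.0, 128.0]]
200 [[631.0, -24.0, 123.0], [555.0, -112.0, 50.0], [551.0, -107.0, 51.0]]
202 [[623.0, -36.0, 107.0], [622.0, -27.0, 111.0], [612.0, -31.0, 105.0]]
204 [[629.0, -27.0, 107.0], [623.0, -26.0, 105.0], [622.0, -18.0, 108.0]]
206 [[635.0, -21.0, 106.0], [nan, nan, nan], [628.0, -12.0, 107.0]]
208 [[639.0, -16.0, 103.0], [633.0, -15.0, 101.0], [626.0, -15.0, 98.0]]
s2 tcp in pic 387.3394218306946 335.5005652127779
-0.16300060823350368 [-0.282  0.676  0.343  1.707 -0.295  0.81   0.077] [623.52988298 -24.98955682  94.04480098] [[0.12, 0.993, 0.0], [0.993, -0.12, 0.0], [0.0, 0.0, -1.0]]
```

The visible fingertips end about 25 mm higher than the reported TCP; the earlier picture shows the same. So I'll go down on the force guard to find the contact.

```bash
python3 - <<'E'
from h import *
z=read_state()["ft_force"]
h=movel([*SVC[:2],86],max_speed=10,guard=2.5); st=read_state(); print(h,st["eef_pos"].round(1),(st["ft_force"]-z).round(1),st["time"])
if not h: h=movel([*SVC[:2],70],max_speed=10,guard=2.5); st=read_state(); print(h,st["eef_pos"].round(1),(st["ft_force"]-z).round(1),st["time"])
z0=st["eef_pos"][2]
if h:
    h=movel([*SVC[:2],z0-12],max_speed=10,guard=12); st=read_state(); print(h,st["eef_pos"].round(1),(st["ft_force"]-z).round(1),st["time"])
    wait(.2); st=read_state(); print(st["eef_pos"].round(1),(st["ft_force"]-z).round(1))
E
```

```text
False [623.6 -25.   86.1] [-0.5  0.6  0.9] 15.5583
True [623.4 -25.   75.1] [1.8 1.3 3. ] 16.5917
True [623.5 -25.   71.6] [-3.8  0.9 10.6] 17.175
[623.5 -25.   71.6] [-3.6  0.9 11.9]
```

Force builds over about 4 to 6 mm and then goes stiff (12 N at reading 71.6), which fits a full press; the real tip is about 27 mm above the reported TCP. One picture while it is held down.

```bash
python3 - <<'E'
from h import *
from m import cam_pts
k=camera("scene"); P=cam_pts(k); cv2.imwrite("pics/p2.png",cv2.resize(k["image"][150:270,200:360],None,fx=4,fy=4,interpolation=cv2.INTER_CUBIC))
for v in range(196,216,2): print(v,[P[v,u].round(0).tolist() for u in(232,236,240)])
E
```

```text
196 [[644.0, -20.0, 144.0], [631.0, -18.0, 139.0], [617.0, -18.0, 133.0]]
198 [[639.0, -27.0, 132.0], [634.0, -15.0, 135.0], [616.0, -20.0, 125.0]]
200 [[643.0, -22.0, 129.0], [632.0, -19.0, 126.0], [615.0, -22.0, 116.0]]
202 [[637.0, -31.0, 116.0], [633.0, -18.0, 120.0], [616.0, -21.0, 111.0]]
204 [[639.0, -29.0, 111.0], [635.0, -16.0, 115.0], [621.0, -15.0, 109.0]]
206 [[637.0, -33.0, 102.0], [638.0, -13.0, 111.0], [622.0, -15.0, 103.0]]
208 [[644.0, -24.0, 102.0], [633.0, -19.0, 99.0], [627.0, -9.0, 101.0]]
210 [[651.0, -16.0, 102.0], [637.0, -16.0, 96.0], [632.0, -3.0, 100.0]]
212 [[649.0, -19.0, 93.0], [644.0, -7.0, 97.0], [629.0, -8.0, 89.0]]
214 [[652.0, -15.0, 90.0], [641.0, -11.0, 87.0], [630.0, -7.0, 83.0]]
```

View pics/p2.png

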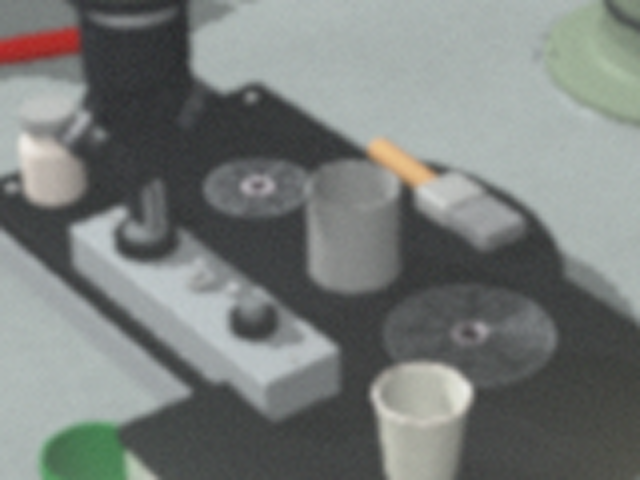

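The fingertips hold the button down inside its collar at (150,240). The rinse button is untouched and the beaker stands upright. Next is the dwell over the wide eye, with the tip about 35 mm above it so that the grasp point lies in the band whether or not the 27 mm tool offset counts.

```bash
python3 - <<'E'
from h import *
R=np.load("R.npy")
movel([*SVC[:2],150],max_speed=100)
movep([W[0],W[1],150],R)
h=movel([W[0],W[1],57],max_speed=80,guard=8)
wait(1); k=camera("scene"); cv2.imwrite("pics/d.png",cv2.resize(k["image"][150:270,200:360],None,fx=4,fy=4,interpolation=cv2.INTER_CUBIC))
st=read_state(); print(h,st["eef_pos"].round(1),st["ft_force"].round(1),st["time"])
wait(2.6)
E
```

```text
False [510. 181.  57.] [-0.6 -0.1  1.3] 21.6583
```

View pics/d.png

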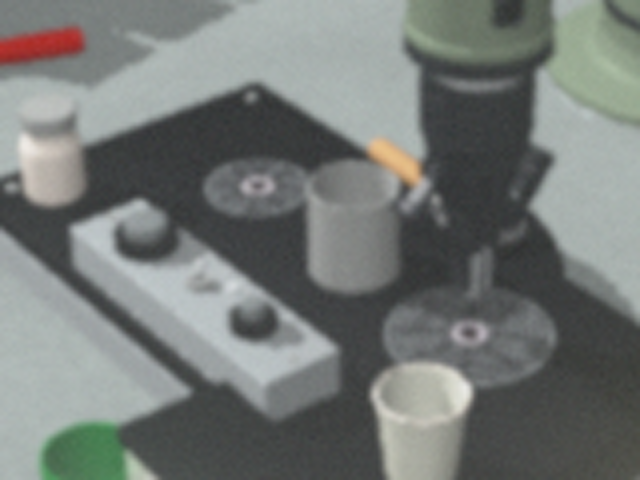

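The fingertips are at (482,297), about 3 cm above the eye at (468,332) and perhaps a few mm to one side. I'll check the tip position by range before drawing away.

```bash
python3 - <<'E'
from h import *
from m import cam_pts
k=camera("scene"); P=cam_pts(k)
for v in range(212,230,2): print(v,[P[v,u].round(0).tolist() for u in(317,319,321,323)])
q=ray_plane(k,(200+468.5/4-.5,150+332.5/4-.5),50)[0]; print("eye",q.round(1),read_state()["time"])
E
```

```text
212 [[525.0, 189.0, 130.0], [516.0, 188.0, 126.0], [511.0, 191.0, 125.0], [421.0, 122.0, 50.0]]
214 [[516.0, 182.0, 116.0], [516.0, 188.0, 119.0], [508.0, 189.0, 116.0], [432.0, 132.0, 53.0]]
216 [[519.0, 184.0, 113.0], [518.0, 190.0, 115.0], [511.0, 192.0, 112.0], [436.0, 136.0, 50.0]]
218 [[519.0, 185.0, 106.0], [514.0, 187.0, 105.0], [509.0, 191.0, 104.0], [445.0, 143.0, 51.0]]
220 [[518.0, 184.0, 99.0], [512.0, 186.0, 97.0], [505.0, 187.0, 94.0], [447.0, 146.0, 46.0]]
222 [[524.0, 190.0, 98.0], [515.0, 189.0, 93.0], [508.0, 190.0, 90.0], [462.0, 159.0, 53.0]]
224 [[519.0, 185.0, 87.0], [476.0, 155.0, 51.0], [469.0, 157.0, 48.0], [470.0, 166.0, 53.0]]
226 [[488.0, 158.0, 51.0], [485.0, 164.0, 53.0], [478.0, 165.0, 50.0], [473.0, 168.0, 49.0]]
228 [[497.0, 167.0, 53.0], [490.0, 168.0, 50.0], [486.0, 172.0, 50.0], [485.0, 178.0, 53.0]]
eye [510.9 177.9  50. ] 24.3083
```

```bash
python3 - <<'E'
from h import *
print(movel([W[0],W[1],44],max_speed=30,guard=5)); wait(3.2)
movel([W[0],W[1],260],max_speed=130)
p=W+120*ys; movel([*p[:2],260])
k=camera("scene"); c=camera("top")
# rim of the beaker: range points 100..130 mm high between the gratings
from m import cam_pts
for n,q in(("scene",k),("top",c)):
    P=cam_pts(q); m=(abs(P[...,0]-509)<50)&(abs(P[...,1]-66)<50)&(P[...,2]>113)&(P[...,2]<130)
    Q=P[m]; print(n,len(Q),((np.percentile(Q,2,0)+np.percentile(Q,98,0))/2).round(1) if len(Q)>20 else "")
for n,px in(("svc",(236,205)),): print(n,cam_pts(k)[203:207,235:238].reshape(-1,3).mean(0).round(1))
print(read_state()["time"],read_state()["eef_pos"].round(0))
print(finish_job())
E
```

```text
False
scene 110 [508.6  62.7 117.8]
top 91 [502.8  63.9 119.4]
svc [628.6 -24.1 106.9]
30.95 [525. 299. 260.]
the job is handed in; nothing more can be done
None
```

The job was handed in at about 31 s. The beaker stands between the gratings, the service button was pressed fully and came back up, and I dwelt over the wide eye for more than 3 s without touching it, then drew the hand well away; `finish_job()` returned no verdict. The fingertips were about 37 mm, then about 24 mm above the eye rather than exactly 2 cm, because the real tip sits about 27 mm above the reported TCP.

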